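# Snap the lid of the glass food box shut

## Robot

A 6-joint arm with a two-finger parallel gripper is mounted at the origin on the work surface. World frame = base frame: x ahead of the robot, y to its left, z up, the work surface at z = 0. Lengths are in m, angles in rad, forces in N, time in s.
With the tool pointing down it reaches from about 0.25 to 0.725 m from the base axis. Payload 4 kg.
Tool frame: the origin (TCP) lies on the centre line of the jaws, within the pads' length; the fingertips stand 17 mm ahead of it and the grasp point (between the pads) lies 2 mm behind it; z points along the fingers, y is the line along which they close (so a half turn about z gives the same grasp; the last joint's range is limited). The gripper opens to 85 mm and grips with 20 to 120 N. Pads are 22 mm wide; open, the fingers measure 114 mm over their backs; the gripper's body (76 mm by 85 mm) begins 54 mm behind the grasp point. The pads swing forward as they close: fully open they stand 13 mm farther back than shut.
Start: joints at [1.278, 0.241, 0.005, 1.335, 0, 1.571], TCP at [0.144, 0.479, 0.248] pointing down, gripper open.
Joint ranges: [-2.72, 2.72], [-1.05, 1.87], [-1.09, 1.28], [-1.99, 2.15], [-1.42, 1.44], [-3.14, 3.14]. Speed limits (rad/s): [2.79, 2.79, 3.14, 3.14, 3.14, 3.14].

## Interface

Orientations are given as a unit quaternion [x, y, z, w].
In Python, from workcell import bot, camera, get_calibration gives the robot as it stands.
- The arm moves only by the tool apply_moves, never from a script. Its argument "steps" is a list of rows, each a list of 3 entries, a list of its own where there are three numbers: the shift along the tool's x, y, z as a fraction of full scale, then the turn, a rotation vector about the tool's x, y, z as a fraction of full scale, then the opening, from 0 (shut) to 1 (fully open). A call has exactly 8 rows; each row shifts and turns the commanded pose from where the row before left it, along the tool's axes as they then stand; what a row does not reach is not made up. Full scale, the value 1, is 20 cm for a shift and pi rad for a turn. A row lasts 1/12 s, in which the tool goes at most 41.7 mm and 7.16 degrees, less where a joint would pass 70% of its speed; a pose out of reach is approached as far as the arm can. A call with a number of a shift or a turn outside -1 to 1 is refused whole. A call with a gripper value outside its range is refused whole. The fingers move at their own pace and stop on an object; the grip force is fixed at half the most. Time passes only in rows, so rows that do not move let the fingers close, or fill a call up. It gives the time, the measured TCP pose, the force, the opening and the grip force at its end, in the units of the state.
- bot.get_obs(): the state, without advancing time (a new reading comes with each control period).
- camera(name): name is "side" or "top"; returns (picture, depth): 420x560x3 uint8, red, green, blue; 420x560 float32, m along the optical axis (not along the pixel's ray), 0 where there is no reading.
- get_calibration(name): a dict with "fov_y" (degrees; the focal length in pixels is half the picture's height over the tangent of half this angle, whatever the lens; pixels are square), "cx", "cy" (the principal point, pixels), "dist_coeffs" ([k1, k2, p1, p2, k3] as OpenCV has them; the pictures are not rectified), "rvec" (rotation vector, rad) and "tvec" (3), from world to camera coordinates, as OpenCV has them. Camera axes: x right, y down, z forward; pixel columns grow to the right and rows downward; lengths in m; the calibration is good to about 2 mm. A picture is of the moment at which its call begins. get_calibration takes no time and is no camera call.
- bot.job_done(): hands the job in; it is judged then, once.
The state is a dict: "clock": time; "joint_pos": joint angles; "joint_vel": joint speeds; "tau": joint torques, N m; "eef_pos": TCP position; "tool_rot": TCP orientation; "ft_force": force on the tool from outside, world axes, zero at the start; "ft_torque": the same for the moment, N m; "grip_width": finger opening in m; "grasp_force": force on a finger pad.
Only numpy, scipy, OpenCV 4.12 (cv2) and the standard library are available. Lean on these libraries where they do the work, as an engineer would, in place of code of your own. Each camera call takes 0.05 s, during which the arm holds its last target. There are 200 camera calls.

## Task

The lid is on the glass food box but none of its four rim sections has caught. Press down on the four sections one after another with the fingertips, gently, until each has clicked flat and stays down. Do not grip, lift, tilt or push the box about, and leave the red bowl, the salt shaker and the cezve standing where they are.

Things in the scene. Friction and masses are not known exactly. Their poses are not given: they have to be found in the camera images.
- food_box: Loose rectangular glass food box full of biscuits, 0.6 to 1 kg, with a dark teal plastic lid already on it. Lid outline 146 x 196 mm, flat lid top 65 mm above the sill. Origin: centre of its underside, on the sill (z = 0). Axes: x across the short width, y along the length, z up. Rigid corner blocks 23 mm square, top 66 mm above the sill; between them one springy rim section along each side.
- lid_center (a point): Centre of the lid's flat top face, 65 mm above the sill; its axes are those of the food box.
- pad_far (a point): Middle of the pale thumb pad (12 x 36 mm) on top of the rim section on the +x long side, 65 mm from the box's centre and 8 mm in from the lid's edge. x axis outwards, y along the edge. Top of the pad: 71 mm above the sill while the section stands up, 66 mm once it is shut. The point moves with the section.
- pad_near (a point): The same on the -x long side.
- pad_left (a point): The same on the +y end, 90 mm from the box's centre.
- pad_right (a point): The same on the -y end, 90 mm from the box's centre.
- rim_far (a joint): Angle of the +x rim section, rad: 0 standing up unlatched (outer edge 7 mm too high), 0.32 flat and shut. Pressed on its pad it resists with up to 10 N in the first 1.5 mm, then less; past 0.22 (pad 3.5 mm down) it snaps shut and stays; let go earlier it springs back up. Strip 144 mm long and 24 mm wide, from the lid's edge in to the dark fold line; much stiffer near the fold.
- rim_near (a joint): The same for the -x rim section.
- rim_left (a joint): The same for the +y rim section, 94 mm long.
- rim_right (a joint): The same for the -y rim section, 94 mm long.
- bowl: Small red ceramic bowl, 110 mm across, 45 mm high, loose on the sill; origin at the centre of its underside. Not to be disturbed.
- shaker: White plastic salt shaker with a grey cap, 44 mm across, 82 mm high, loose on the sill; origin at the centre of its underside. Not to be disturbed.
- cezve: Copper-coloured steel cezve (coffee pot), 84 mm across, 76 mm high, with a rod handle along its +x axis that ends 155 mm from its middle, 105 mm up; loose on the sill; origin at the centre of its underside. Not to be disturbed.
Things that resemble listed ones, but are neither listed nor needed, are in the scene too. There is more than one size of the food_box; the job needs the larger.

How it is judged:
At the end, for the whole second after the job is handed in: All four rim sections are shut (each joint above 0.28 of 0.32 rad); the food box stands flat and still on the sill within 40 mm of where it began; bowl, shaker and cezve stand upright within 30 mm of where they began (value of joint each of rim_far, rim_near, rim_left, rim_right above 0.28 rad and distance of food_box from where it was at the start of the episode below 0.04 m and height (world z) of food_box below 0.006 m and angle between food_box's own z axis and vertical below 0.05 rad and linear speed of food_box below 0.02 m/s and distance of each of bowl, shaker, cezve from where it was at the start of the episode below 0.03 m and angle between each of bowl, shaker, cezve's own z axis and vertical below 0.15 rad); the robot touches nothing.
It fails at once if the food box is lifted off the sill (height (world z) of food_box above 0.01 m).
It fails at once if the food box is tipped (angle between food_box's own z axis and vertical above 0.1 rad).
It fails at once if the food box is pushed more than 40 mm from its place (distance of food_box from where it was at the start of the episode above 0.04 m).
It fails at once if the robot presses on the glass box with more than 60 N (contact force between any of the fingers, the arm and food_box above 60 N).
It fails at once if the bowl, the shaker or the cezve is moved by more than 30 mm or tipped (distance of any of bowl, shaker, cezve from where it was at the start of the episode above 0.03 m or angle between any of bowl, shaker, cezve's own z axis and vertical above 0.3 rad).
It also fails if it takes over 48 s, if anything falls off the work surface, if the arm or the gripper's body presses on something with over 40 N, if the wrist force passes 120 N, or if a joint passes its speed limit or range.

## Working session

There is one attempt and no reset: what is moved stays moved. The work goes in short steps, Python scripts to look and compute and a tool call to move; the robot and the scene stay as the last step left them, time stands still between calls to the robot, and variables do not carry over. Pictures are saved under pics/ and viewed, at most 10 in all, crops included, and the job is handed in when it is done.

Besides the shell and the picture viewer there is one more tool, called after ">>>" by a JSON object that holds its "method" and its "body". apply_moves: Moves the arm, as the interface text tells. Its arguments: {"type":"object","properties":{"steps":{"type":"array"}},"required":["steps"]}

```bash
mkdir -p pics; python3 - <<'E'
from workcell import bot,camera,get_calibration
import cv2,numpy as np
for n in("top","side"):
    p,d=camera(n); np.savez(f"{n}0.npz",p=p,d=d); cv2.imwrite(f"pics/{n}0.png",p[:,:,::-1]); print(get_calibration(n))
o=bot.get_obs();print(o)
E
```

```text
{'fov_y': 43.61855751772462, 'cx': 277.9116779034569, 'cy': 213.4616764164295, 'dist_coeffs': array([-0.06870567,  0.        ,  0.        ,  0.        ,  0.        ]), 'rvec': array([ 2.17637867, -2.16021649,  0.04949548]), 'tvec': array([0.07842819, 0.54107437, 0.98541794])}
{'fov_y': 45.24377133474041, 'cx': 272.00446062661797, 'cy': 217.4001563366443, 'dist_coeffs': array([0.05645284, 0.        , 0.        , 0.        , 0.        ]), 'rvec': array([ 0.11763773, -2.81011594,  1.30443491]), 'tvec': array([0.5605113 , 0.05262023, 1.04041781])}
{'clock': 0.1, 'joint_pos': array([ 1.27798942e+00,  2.41346913e-01,  3.84450072e-03,  1.33519090e+00,
       -4.08307385e-06,  1.57080184e+00]), 'joint_vel': array([ 2.81497055e-04, -8.58428717e-05,  2.32569927e-03,  1.34284354e-03,
       -8.86418770e-04,  2.09732570e-03]), 'tau': array([ 3.20458412e-04, -3.73137653e+01,  2.53010452e+01,  1.08336448e-02,
        5.63916512e-05,  8.76373321e-06]), 'eef_pos': array([0.14416653, 0.47820428, 0.2474918 ]), 'tool_rot': array([ 1.45883673e-01,  9.89301296e-01, -9.38644215e-04, -1.36344818e-04]), 'ft_force': array([ 0.5085602 , -0.12214544, -0.02132413]), 'ft_torque': array([-0.00407909, -0.02376837,  0.01348638]), 'grasp_force': 0.0, 'grip_width': 0.08550002178357945}
```

View pics/top0.png

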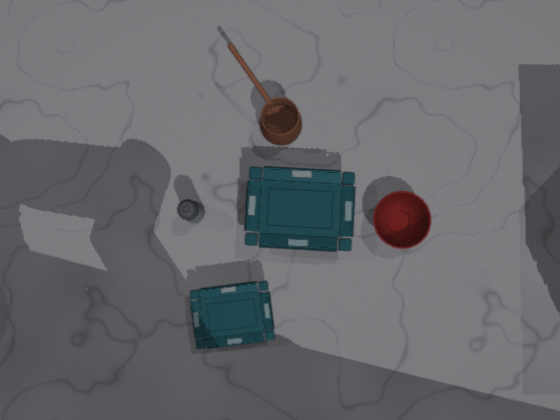

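View pics/side0.png

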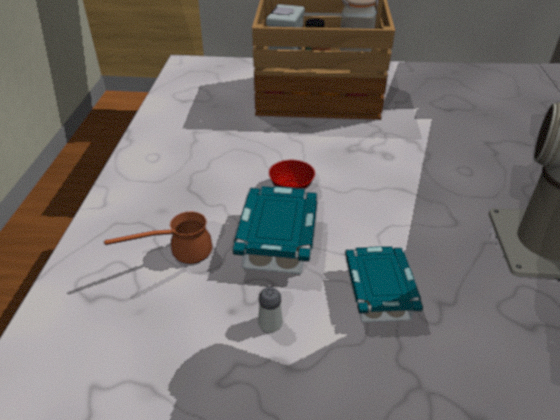

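The top view shows the large box at about (300,209). Its pads are at (302,174), (348,211), (298,243) and (252,205). The cezve is at (280,121), its handle pointing up and to the left; the bowl is at (402,220) and the shaker at (188,210). The smaller decoy box is at (232,315).

```bash
cat > h.py <<'E'
import cv2,numpy as np
from workcell import get_calibration
def cam(n):
    c=get_calibration(n); f=210/np.tan(np.radians(c['fov_y']/2))
    K=np.array([[f,0,c['cx']],[0,f,c['cy']],[0,0,1]]); R=cv2.Rodrigues(c['rvec'])[0]
    return K,c['dist_coeffs'],R,np.asarray(c['tvec']),c['rvec']
def onplane(n,uv,z):
    K,D,R,t,_=cam(n); q=cv2.undistortPoints(np.float64(uv).reshape(-1,1,2),K,D)[:,0]
    d=np.c_[q,np.ones(len(q))]@R; C=-R.T@t
    return C+d*((z-C[2])/d[:,2])[:,None]
def project(n,P):
    K,D,R,t,rv=cam(n); return cv2.projectPoints(np.float64(P),rv,t,K,D)[0][:,0]
def pads(n,p,z=.071):
    hsv=cv2.cvtColor(p,cv2.COLOR_RGB2HSV)
    teal=cv2.inRange(hsv,(80,110,15),(105,255,255))
    teal=cv2.morphologyEx(teal,cv2.MORPH_CLOSE,np.ones((7,7)))
    cs=cv2.findContours(teal,cv2.RETR_EXTERNAL,2)[0]; c=max(cs,key=cv2.contourArea)
    m=np.zeros_like(teal); cv2.drawContours(m,[cv2.convexHull(c)],-1,255,-1); m=cv2.erode(m,np.ones((3,3)))
    s=cv2.inRange(hsv,(0,0,70),(179,110,255))&m
    k,l,st,ce=cv2.connectedComponentsWithStats(s)
    return cv2.minAreaRect(c),[(ce[i],st[i,4]) for i in range(1,k) if st[i,4]>25]
E
python3 - <<'E'
from h import *
np.set_printoptions(precision=4,suppress=True)
for n in("top","side"):
    z=np.load(n+"0.npz"); r,ps=pads(n,z['p']); print(n,r)
    print("lid corners/65",onplane(n,cv2.boxPoints(r),.065)[:,:2].tolist())
    for c,a in ps: print(c,a,onplane(n,[c],.071)[0])
print(onplane("top",[(280,121),(402,220),(188,210),(222,30)],.05))
print(onplane("top",[(402,220)],.045),onplane("top",[(280,121)],.076),onplane("top",[(188,210)],.082),onplane("top",[(222,30)],.105))
E
```

```text
top ((299.53448486328125, 208.41380310058594), (107.28514099121094, 79.9206771850586), 3.3664608001708984)
lid corners/65 [[0.47855755335278166, 0.14347222277998795], [0.6262445724637361, 0.13676712124452847], [0.6153275618374331, -0.061109743019714016], [0.4686228406514825, -0.052179702872911043]]
[301.3687 173.4875] 160 [0.6105 0.0386 0.071 ]
[251.4487 205.    ] 156 [0.552  0.1295 0.071 ]
[347.9608 210.549 ] 153 [ 0.5429 -0.0466  0.071 ]
[254.4262 234.5738] 61 [0.4979 0.1234 0.071 ]
[341.6667 239.4706] 51 [ 0.4902 -0.0351  0.071 ]
[297.7911 242.2658] 158 [0.4845 0.0444 0.071 ]
side ((274.77227783203125, 221.7772216796875), (78.11042022705078, 71.045654296875), 5.7105937004089355)
lid corners/65 [[0.622769377379439, 0.14782112533180436], [0.6395358350520303, -0.0714093449128228], [0.47058082367853554, -0.05669691769624097], [0.4795352298967648, 0.15641218671898327]]
[282.4526 190.4   ] 95 [ 0.5438 -0.0427  0.071 ]
[305.0357 194.4643] 28 [ 0.4957 -0.0324  0.071 ]
[246.0562 214.1798] 89 [0.6106 0.0413 0.071 ]
[308.8085 219.2553] 94 [0.4854 0.047  0.071 ]
[240.8421 240.8421] 38 [0.6106 0.1197 0.071 ]
[270.8587 246.9457] 92 [0.553  0.1317 0.071 ]
[305.275 246.225] 40 [0.4896 0.1246 0.071 ]
[[ 0.714   0.0791  0.05  ]
 [ 0.5276 -0.1491  0.05  ]
 [ 0.5438  0.2507  0.05  ]
 [ 0.8947  0.1932  0.05  ]]
[[ 0.5279 -0.1501  0.045 ]] [[0.7073 0.0784 0.076 ]] [[0.5412 0.2442 0.082 ]] [[0.8704 0.1853 0.105 ]]
```

>>> {"method": "apply_moves", "body": {"steps": [[[0,0,0],[0,0,-0.039],0],[[0,0,0],[0,0,-0.039],0],[[-0.15,-0.115,0],[0,0,0],0],[[-0.15,-0.115,0],[0,0,0],0],[[-0.15,-0.115,0],[0,0,0],0],[[-0.15,-0.115,0],[0,0,0],0],[[-0.15,-0.115,0],[0,0,0],0],[[-0.15,-0.115,0],[0,0,0],0]]}}

```text
clock: 0.77
eef_pos: [0.3183, 0.3307, 0.248]
tool_rot: [0.024, 1.0, -0.0, -0.0]
ft_force: [0.1, 0.8, 0.9]
grip_width: -0.0003
grasp_force: 0.0
```

>>> {"method": "apply_moves", "body": {"steps": [[[-0.152,-0.114,0.07],[0,0,0],0],[[-0.152,-0.114,0.07],[0,0,0],0],[[-0.152,-0.114,0.07],[0,0,0],0],[[-0.152,-0.114,0.07],[0,0,0],0],[[-0.152,-0.114,0.07],[0,0,0],0],[[-0.152,-0.114,0.07],[0,0,0],0],[[-0.152,-0.114,0.07],[0,0,0],0],[[-0.152,-0.114,0.07],[0,0,0],0]]}}

```text
clock: 1.43
eef_pos: [0.5526, 0.1369, 0.1351]
tool_rot: [0.024, 1.0, -0.0, -0.0]
ft_force: [-0.0, 0.8, 0.9]
grip_width: -0.0001
grasp_force: 0.0
```

```bash
python3 - <<'E'
from workcell import bot,camera
from h import *
o=bot.get_obs();print(o['eef_pos'],o['ft_force'])
a=[]
for n in("top","side"):
    p,d=camera(n); u,v=project(n,[[.5477,.0428,.07]])[0].astype(int)
    c=p[max(v-75,0):v+75,u-95:u+95,::-1]; a.append(cv2.resize(c,None,fx=2,fy=2)[:300,:380])
cv2.imwrite("pics/a1.png",np.hstack(a))
E
```

```text
[0.55258711 0.13685582 0.13510269] [-0.03466056  0.79394709  0.86632027]
```

View pics/a1.png

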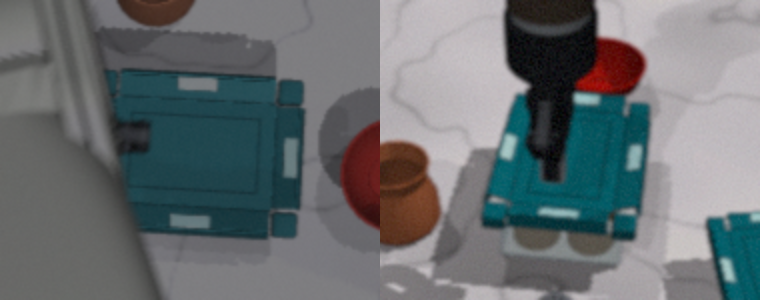

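The two crops show the closed fingertip hanging over the left end; in the side crop the tip is at (553,178) and the left pad at (558,212). That fits a tip about 47 mm above the pad, so I'll lower it.

>>> {"method": "apply_moves", "body": {"steps": [[[0,0,0.05],[0,0,0],0],[[0,0,0.05],[0,0,0],0],[[0,0,0.05],[0,0,0],0],[[0,0,0.04],[0,0,0],0],[[0,0,0.01],[0,0,0],0],[[0,0,0.01],[0,0,0],0],[[0,0,0.005],[0,0,0],0],[[0,0,0.005],[0,0,0],0]]}}

```text
clock: 2.2
eef_pos: [0.5519, 0.139, 0.0928]
tool_rot: [0.024, 1.0, 0.0, 0.001]
ft_force: [0.1, 0.3, 0.4]
grip_width: 0.0002
grasp_force: 0.0
```

>>> {"method": "apply_moves", "body": {"steps": [[[0,0,0.006],[0,0,0],0],[[0,0,0.006],[0,0,0],0],[[0,0,0.006],[0,0,0],0],[[0,0,0.006],[0,0,0],0],[[0,0,0.003],[0,0,0],0],[[0,0,0.003],[0,0,0],0],[[0,0,0],[0,0,0],0],[[0,0,0],[0,0,0],0]]}}

```text
clock: 2.87
eef_pos: [0.5522, 0.1393, 0.0876]
tool_rot: [0.024, 1.0, 0.001, 0.001]
ft_force: [-2.1, 1.8, 5.8]
grip_width: 0.0003
grasp_force: 3.1
```

>>> {"method": "apply_moves", "body": {"steps": [[[0,0,0.005],[0,0,0],0],[[0,0,0.005],[0,0,0],0],[[0,0,0.005],[0,0,0],0],[[0,0,0.005],[0,0,0],0],[[0,0,0],[0,0,0],0],[[0,0,0],[0,0,0],0],[[0,0,0],[0,0,0],0],[[0,0,0],[0,0,0],0]]}}

```text
clock: 3.53
eef_pos: [0.5521, 0.1385, 0.083]
tool_rot: [0.024, 1.0, 0.0, 0.0]
ft_force: [-1.8, -0.2, 4.9]
grip_width: -0.0001
grasp_force: 2.8
```

>>> {"method": "apply_moves", "body": {"steps": [[[0,0,0.005],[0,0,0],0],[[0,0,0.005],[0,0,0],0],[[0,0,0.003],[0,0,0],0],[[0,0,0],[0,0,0],0],[[0,0,0],[0,0,0],0],[[0,0,0],[0,0,0],0],[[0,0,0],[0,0,0],0],[[0,0,0],[0,0,0],0]]}}

```text
clock: 4.2
eef_pos: [0.5521, 0.1385, 0.0824]
tool_rot: [0.024, 1.0, 0.0, 0.001]
ft_force: [-5.2, -0.4, 16.8]
grip_width: 0.0001
grasp_force: 8.4
```

>>> {"method": "apply_moves", "body": {"steps": [[[0,0,-0.125],[0,0,0],0],[[-0.112,-0.157,0],[0,0,0],0],[[-0.112,-0.157,0],[0,0,0],0],[[-0.112,-0.157,0],[0,0,0],0],[[0,0,0.02],[0,0,0],0],[[0,0,0.02],[0,0,0],0],[[0,0,0.01],[0,0,0],0],[[0,0,0.01],[0,0,0],0]]}}

```text
clock: 4.87
eef_pos: [0.6131, 0.0418, 0.0916]
tool_rot: [0.023, 1.0, -0.0, -0.001]
ft_force: [0.6, 0.7, 0.2]
grip_width: -0.0002
grasp_force: 0.0
```

```bash
python3 - <<'E'
from workcell import bot,camera
from h import *
o=bot.get_obs();print(o['eef_pos'],o['ft_force'])
a=[]
for n in("top","side"):
    p,d=camera(n); u,v=project(n,[[.5477,.0428,.07]])[0].astype(int)
    c=p[max(v-75,0):v+75,u-95:u+95,::-1]; a.append(cv2.resize(c,None,fx=2,fy=2)[:300,:380])
cv2.imwrite("pics/a2.png",np.hstack(a))
E
```

```text
[0.61313345 0.04179975 0.09157924] [0.61684598 0.70493732 0.15871874]
```

View pics/a2.png

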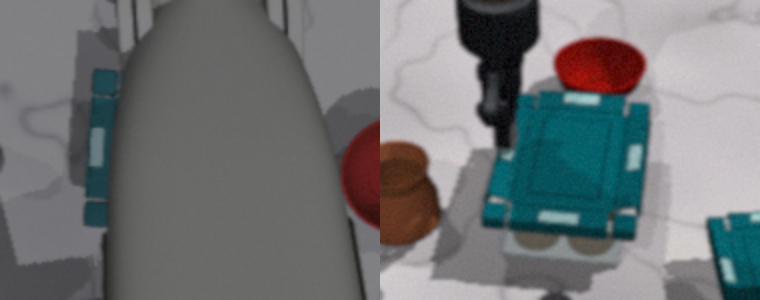

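In the side crop the fingertip covers the far pad at about (505,150). It clears the cezve, and the left section lies level with its corners.

>>> {"method": "apply_moves", "body": {"steps": [[[0,0,0.007],[0,0,0],0],[[0,0,0.007],[0,0,0],0],[[0,0,0.007],[0,0,0],0],[[0,0,0.007],[0,0,0],0],[[0,0,0.007],[0,0,0],0],[[0,0,0.005],[0,0,0],0],[[0,0,0.005],[0,0,0],0],[[0,0,0],[0,0,0],0]]}}

```text
clock: 5.63
eef_pos: [0.6143, 0.0412, 0.0837]
tool_rot: [0.024, 1.0, -0.0, 0.0]
ft_force: [0.6, -0.0, 0.0]
grip_width: -0.0002
grasp_force: 0.0
```

>>> {"method": "apply_moves", "body": {"steps": [[[0,0,0.005],[0,0,0],0],[[0,0,0.005],[0,0,0],0],[[0,0,0.005],[0,0,0],0],[[0,0,0.003],[0,0,0],0],[[0,0,0],[0,0,0],0],[[0,0,0],[0,0,0],0],[[0,0,0],[0,0,0],0],[[0,0,0],[0,0,0],0]]}}

```text
clock: 6.3
eef_pos: [0.6142, 0.0411, 0.0828]
tool_rot: [0.024, 1.0, 0.0, 0.001]
ft_force: [-5.9, 0.4, 15.4]
grip_width: -0.0
grasp_force: 7.8
```

>>> {"method": "apply_moves", "body": {"steps": [[[0,0,-0.125],[0,0,0],0],[[0.11,-0.16,0],[0,0,0],0],[[0.11,-0.16,0],[0,0,0],0],[[0.11,-0.16,0],[0,0,0],0],[[0,0,0.02],[0,0,0],0],[[0,0,0.02],[0,0,0],0],[[0,0,0.01],[0,0,0],0],[[0,0,0.01],[0,0,0],0]]}}

```text
clock: 6.97
eef_pos: [0.5443, -0.051, 0.0926]
tool_rot: [0.024, 1.0, 0.0, -0.0]
ft_force: [0.2, -0.4, -0.3]
grip_width: -0.0002
grasp_force: 0.0
```

>>> {"method": "apply_moves", "body": {"steps": [[[0,0,0.007],[0,0,0],0],[[0,0,0.007],[0,0,0],0],[[0,0,0.007],[0,0,0],0],[[0,0,0.007],[0,0,0],0],[[0,0,0.007],[0,0,0],0],[[0,0,0.005],[0,0,0],0],[[0,0,0.005],[0,0,0],0],[[0,0,0],[0,0,0],0]]}}

```text
clock: 7.63
eef_pos: [0.5439, -0.0512, 0.0839]
tool_rot: [0.024, 1.0, 0.0, -0.0]
ft_force: [0.4, -0.6, -0.4]
grip_width: 0.0004
grasp_force: 0.0
```

>>> {"method": "apply_moves", "body": {"steps": [[[0,0,0.005],[0,0,0],0],[[0,0,0.005],[0,0,0],0],[[0,0,0.005],[0,0,0],0],[[0,0,0.003],[0,0,0],0],[[0,0,0],[0,0,0],0],[[0,0,0],[0,0,0],0],[[0,0,0],[0,0,0],0],[[0,0,0],[0,0,0],0]]}}

```text
clock: 8.3
eef_pos: [0.5441, -0.0512, 0.0828]
tool_rot: [0.024, 1.0, 0.0, 0.001]
ft_force: [-4.9, 1.5, 15.6]
grip_width: -0.0001
grasp_force: 7.6
```

>>> {"method": "apply_moves", "body": {"steps": [[[0,0,-0.125],[0,0,0],0],[[0.114,0.157,0],[0,0,0],0],[[0.114,0.157,0],[0,0,0],0],[[0.114,0.157,0],[0,0,0],0],[[0,0,0.02],[0,0,0],0],[[0,0,0.02],[0,0,0],0],[[0,0,0.01],[0,0,0],0],[[0,0,0.01],[0,0,0],0]]}}

```text
clock: 8.97
eef_pos: [0.4807, 0.0452, 0.0931]
tool_rot: [0.024, 1.0, -0.0, 0.0]
ft_force: [-0.3, 0.2, 0.3]
grip_width: -0.0002
grasp_force: 0.0
```

>>> {"method": "apply_moves", "body": {"steps": [[[0,0,0.007],[0,0,0],0],[[0,0,0.007],[0,0,0],0],[[0,0,0.007],[0,0,0],0],[[0,0,0.007],[0,0,0],0],[[0,0,0.007],[0,0,0],0],[[0,0,0.005],[0,0,0],0],[[0,0,0.005],[0,0,0],0],[[0,0,0],[0,0,0],0]]}}

```text
clock: 9.63
eef_pos: [0.4802, 0.0456, 0.0843]
tool_rot: [0.024, 1.0, 0.0, 0.0]
ft_force: [-0.5, -0.1, -0.5]
grip_width: -0.0003
grasp_force: 0.0
```

>>> {"method": "apply_moves", "body": {"steps": [[[0,0,0.005],[0,0,0],0],[[0,0,0.005],[0,0,0],0],[[0,0,0.005],[0,0,0],0],[[0,0,0.003],[0,0,0],0],[[0,0,0],[0,0,0],0],[[0,0,0],[0,0,0],0],[[0,0,0],[0,0,0],0],[[0,0,0],[0,0,0],0]]}}

```text
clock: 10.3
eef_pos: [0.4805, 0.0457, 0.0828]
tool_rot: [0.024, 1.0, -0.0, 0.001]
ft_force: [-5.0, -0.6, 14.5]
grip_width: 0.0002
grasp_force: 7.4
```

>>> {"method": "apply_moves", "body": {"steps": [[[0,0,-0.2],[0,0,0],0],[[0,0,-0.2],[0,0,0],0],[[0,0,-0.2],[0,0,0],0],[[0,0,-0.2],[0,0,0],0],[[0.15,0.13,0],[0,0,0],0],[[0.13,0.15,0],[0,0,0],0],[[0.13,0.15,0],[0,0,0],0],[[0.13,0.15,0],[0,0,0],0]]}}

```text
clock: 10.97
eef_pos: [0.3769, 0.1677, 0.2412]
tool_rot: [0.025, 1.0, 0.0, 0.001]
ft_force: [0.3, 0.3, -0.0]
grip_width: 0.0001
grasp_force: 0.0
```

>>> {"method": "apply_moves", "body": {"steps": [[[0.12,0.16,0],[0,0,0],0],[[0.12,0.16,0],[0,0,0],0],[[0.12,0.16,0],[0,0,0],0],[[0.12,0.16,0],[0,0,0],0],[[0.12,0.16,0],[0,0,0],0],[[0.1,0.17,0],[0,0,0],0],[[0.1,0.17,0],[0,0,0],0],[[0,0,0],[0,0,0],0]]}}

```text
clock: 11.63
eef_pos: [0.2258, 0.4078, 0.2406]
tool_rot: [0.02, 1.0, 0.002, -0.0]
ft_force: [0.1, 0.4, 0.3]
grip_width: -0.0002
grasp_force: 0.0
```

```bash
python3 - <<'E'
from workcell import bot,camera
from h import *
np.set_printoptions(precision=4,suppress=True)
print(bot.get_obs()['eef_pos'])
a=[]
for n in("top","side"):
    p,d=camera(n); u,v=project(n,[[.5477,.0428,.07]])[0].astype(int)
    for q in (np.load(n+"0.npz")['p'],p):
        a.append(cv2.resize(q[v-70:v+70,u-90:u+90,::-1],None,fx=2.1,fy=2.1))
    D0=np.load(n+"0.npz")['d']
    K,_,R,t,_=cam(n)
    def zat(dep,c):
        u,v=np.round(c).astype(int); w=dep[v-1:v+2,u-1:u+2]; w=np.median(w[w>0])
        q=np.append(cv2.undistortPoints(np.float64([[c]]),K,cam(n)[1])[0,0],1)*w
        return (R.T@(q-t))[2]
    for c,A in pads(n,p)[1]:
        if A>80: print(n,c,A,"z now",zat(d,c),"before",zat(D0,c),"xy",onplane(n,[c],.066)[0][:2])
cv2.imwrite("pics/a3.png",cv2.convertScaleAbs(np.vstack([np.hstack(a[:2]),np.hstack(a[2:])]),alpha=1.5))
E
```

```text
[0.2258 0.4078 0.2406]
top [301.6424 173.2252] 151 z now 0.06543781847401985 before 0.06993527847463873 xy [0.6118 0.038 ]
top [251.1097 204.9355] 155 z now 0.0655984510727983 before 0.06913072365328918 xy [0.5525 0.1306]
top [347.9122 211.1351] 148 z now 0.06546859793874509 before 0.07011925479936404 xy [ 0.5422 -0.047 ]
top [297.5157 242.9182] 159 z now 0.06476978211460388 before 0.07264296362273993 xy [0.4834 0.0449]
side [245.679  216.0617] 81 z now 0.06649831736710268 before 0.07017428465617224 xy [0.6116 0.0413]
side [308.9891 221.163 ] 92 z now 0.06496031589342406 before 0.069433634587884 xy [0.4849 0.0469]
side [270.808 249.368] 125 z now 0.06455788337239919 before 0.06986424608028365 xy [0.553 0.133]
```

View pics/a3.png

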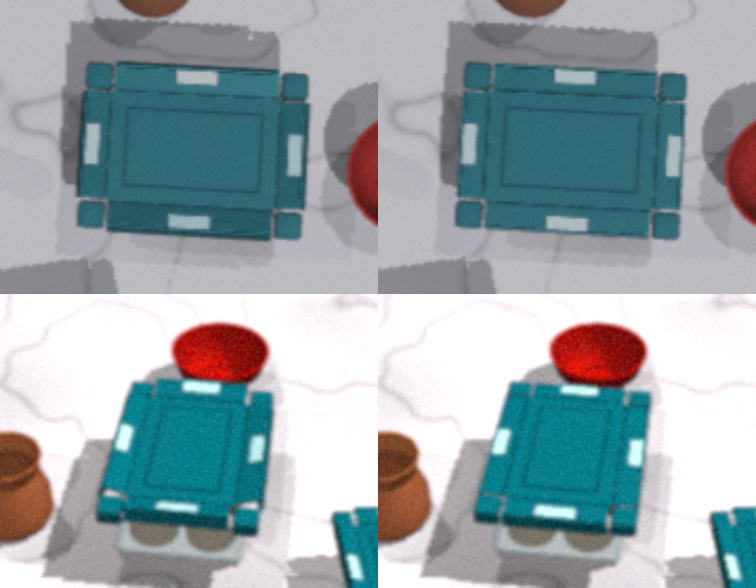

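After pressing (right column), all four strips lie flush with the corner blocks, and depth puts every pad at about 65.5 mm, down from about 70 mm. The box, bowl and cezve have not moved, so I'm handing the job in.

```bash
python3 -c "
from workcell import bot
print(bot.job_done())"
```

```text
the job is handed in; nothing more can be done
None
```

All four rim sections are pressed flat and the job is handed in: every pad measures about 66 mm or less above the sill (shut height), with no visible movement of the box, bowl or cezve; I did not re-check the shaker in a picture, though the arm only passed well above it.

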